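# Free the key-jar carousel and hold the red jar at the front

## Task

Release the jar carousel's brake: turn the wooden-rimmed handwheel counterclockwise (seen from above), about half a turn, regrasping as needed, until its red spot lines up with the small brass mark beside it, and leave it there. Then turn the carousel until the jar with the red lid faces front, squarely behind the carousel's brass front mark, and finish while still gripping that jar's red knob so that the carousel stays still. Leave the loose things lying around it on the counter where they are.

Things in the scene. Friction and masses are not known exactly. Their poses are not given: they have to be found in the camera images.
- handwheel (a joint): Handwheel angle, rad, growing counterclockwise seen from above: 0 = red spot straight away from its brass mark, 3.14 = red spot at the mark; stops at -0.45 and 4.0. Starts near 0. Friction 0.12 N m; stays where left. Its cam presses a brake shoe on the carousel's edge within about 0.4 rad of 0; beyond, the carousel is free.
- wheel_hub (a point): Handwheel centre at rim height, 74 mm above the counter. z up, x points at the red spot. Rim: round wooden bar 14 mm thick on a circle of radius 65 mm. Three 9 mm steel spokes at 0, 120, 240 degrees from the red spot, gaps open between. Hub radius 13 mm. Below it the dark cam disc: top 30 mm above the counter, reaching up to 68 mm from the axis.
- red_spot (a point): The red ball-shaped spot on the handwheel's rim, at the end of the red-striped spoke, 65 mm from the hub's axis, 74 mm above the counter.
- wheel_mark (a point): Top of the handwheel's brass mark, a 14 mm wide block, 38 mm above the counter, 102 mm from the wheel's axis on the robot's side. Frame of the stand: x from this mark to the wheel's axis, y from the carousel's side to the wheel's side, z up.
- red_knob (a point): Centre of the red knob on the marked jar (pale, red band, fixed to the carousel), 124 mm above the counter. Upright cylinder 26 mm across, 34 mm high, 106 mm (lid top) to 140 mm above the counter. The other three jars are dark grey with honey-coloured lids, same sizes. Knobs stand at every 90 degrees on a circle of radius 78 mm; jars 62 mm across.
- front_mark (a point): Where the red knob's centre lies when the red jar faces front: 78 mm from the carousel's axis, 124 mm above the counter. Frame of the stand: x points from here to the carousel's axis. The brass front mark, 26 mm wide and 52 mm high, stands 54 mm the other way, on the robot's side, by the edge of the round deck (radius 115 mm, top 28 mm above the counter).
- lock_plate: Bystander: rusty iron lock plate, 100 x 70 x 15 mm, loose; origin under its centre.
- lantern: Bystander: copper lantern with a ring handle, 100 mm across, 198 mm high, loose; origin under its centre.
- tally_stick: Bystander: notched birch tally stick, 190 x 22 x 12 mm, loose; origin under its centre, x along it.
- candle_holder: Bystander: pewter candle holder with a candle, 100 mm across, 137 mm high, loose; origin under its centre.
- old_key: Bystander: rusty iron key 125 mm long, 10 mm thick, loose; origin under its bow, x along its shank.
- polish_tin: Bystander: green polish tin with a brass lid, 83 mm across, 34 mm high, loose; origin under its centre.
- carousel: The round wooden carousel with its four fixed jars; origin on its upright axis, 8 mm above the counter. z up; its -x axis points at the red jar. Turns without limit to speak of, either way; the red jar starts 1.1 to 3.14 rad from the front, on either side. Friction about 0.1 N m once the brake is released; hardly coasts.

How it is judged:
By the outcome, as a careful person would: the job done as asked, in the order asked, and still so for the second after the job is handed in, while the arm keeps its last pose, push and grip.
It also fails if it takes over 72 s, if anything falls off the work surface, if the arm or the gripper's body presses on something with over 40 N, if the wrist force passes 120 N, or if a joint passes its speed limit or range.

## Robot

A 7-joint arm with a two-finger parallel gripper is mounted at the origin on the work surface. World frame = base frame: x ahead of the robot, y to its left, z up, the work surface at z = 0. Lengths are in m, angles in rad, forces in N, time in s.
With the tool pointing down it reaches from about 0.4 to 0.85 m from the base axis. Payload 10.4 kg.
Tool frame: the origin (TCP) lies where the fingers leave the gripper's body, on its centre line; the fingertips stand 73 mm ahead of it and the grasp point (between the pads) lies 54 mm ahead of it; z points along the fingers, y is the line along which they close (so a half turn about z gives the same grasp; the last joint's range is limited). The gripper opens to 85 mm and grips with 20 to 120 N. Pads are 22 mm wide; open, the fingers measure 114 mm over their backs; the gripper's body (76 mm by 85 mm) begins 54 mm behind the grasp point. The pads swing forward as they close: fully open they stand 13 mm farther back than shut.
Start: joints at [1.136, 0.332, -0.065, 1.46, 0.022, 1.35, -0.088], TCP at [0.25, -0.573, 0.304] pointing down, gripper open.
Joint ranges: [-2.6, 2.6], [-0.5, 2.12], [-1.47, 1.34], [0.16, 2.42], [-1.27, 4.41], [0.06, 2.06], [-2.6, 2.6]. Speed limits (rad/s): [2.22, 2.22, 2.79, 2.79, 3.14, 3.14, 3.14].

## Interface

Orientations are given as a unit quaternion [x, y, z, w].
In Python, from workcell import manip, camera gives the robot as it stands. The module is installed in compiled form; this text tells all that it offers.
- The arm moves only by the shell command python3 -m creep 'ROWS' [OPENING] [FORCE]. ROWS is JSON, a list of rows, each a list of 2 entries, a list of its own where there are three numbers: the shift along the tool's x, y, z in mm, then the turn about the tool's z in rad. In form: [[[tx, ty, tz], twist], ...]. A call has 1 to 5 rows; each row is the pose to reach, as a shift and turn from the pose commanded when the call began, along the tool's axes at that moment; what a row does not reach only later rows make up. A row lasts 1/12 s, in which the tool goes at most 41.7 mm and 7.16 degrees, less where a joint would pass 70% of its speed; a pose out of reach is approached as far as the arm can. A call with a gripper value outside its range is refused whole. OPENING is the opening, from 0 (shut) to 1 (fully open), set as the call begins (- or left out, the last holds). The fingers move at their own pace and stop on an object; FORCE is the grip in N (left out, the last holds). Time passes only in rows, so rows that repeat a pose let the fingers close. It gives the time, the measured TCP pose, the force, the opening and the grip force at its end, in the units of the state.
- manip.get_obs(): the state, without advancing time (a new reading comes with each control period).
- camera(name): name is "side" or "top"; returns a dict with "pixels" (420x560x3 uint8, red, green, blue), "z_map" (420x560 float32, m along the optical axis (not along the pixel's ray), 0 where there is no reading), "fx", "fy", "cx", "cy" (pixels), "distortion" ([k1, k2, p1, p2, k3] as OpenCV has them; the pictures are not rectified), "extrinsics" (4x4, takes a point from world to camera coordinates). Camera axes: x right, y down, z forward; pixel columns grow to the right and rows downward; lengths in m; the calibration is good to about 2 mm. A picture is of the moment at which its call begins.
- manip.hand_in(): hands the job in; it is judged then, once.
The state is a dict: "clock": time; "joint_pos": joint angles; "joint_velocities": joint speeds; "tau": joint torques, N m; "position": TCP position; "ee_rot": TCP orientation; "ft_force": force on the tool from outside, world axes, zero at the start; "torque": the same for the moment, N m; "grip_width": opening from 0.0 (shut) to 1.0 (fully open); "grasp_force": force on a finger pad.
Only numpy, scipy, OpenCV 4.12 (cv2) and the standard library are available. Lean on these libraries where they do the work, as an engineer would, in place of code of your own. Each camera call takes 0.05 s, during which the arm holds its last target. There are 200 camera calls.

## Working session

There is one attempt and no reset: what is moved stays moved. The work goes in short steps, Python scripts to look and compute and a shell command to move; the robot and the scene stay as the last step left them, time stands still between calls to the robot, and variables do not carry over. Pictures are saved under pics/ and viewed, at most 10 in all, crops included, and the job is handed in when it is done.

```bash
mkdir -p pics
cat > h.py <<'E'
import numpy as np, cv2
from workcell import manip, camera
from scipy.spatial.transform import Rotation as R
def ray(c,u,v):
    K=np.array([[c['fx'],0,c['cx']],[0,c['fy'],c['cy']],[0,0,1]])
    p=cv2.undistortPoints(np.array([[[u,v]]],float),K,np.array(c['distortion']))[0,0]
    E=np.array(c['extrinsics']);Rt=E[:3,:3].T
    return -Rt@E[:3,3], Rt@np.array([p[0],p[1],1])
def onz(c,u,v,z):
    o,d=ray(c,u,v); return o+d*(z-o[2])/d[2]
def dep(c,u,v):
    o,d=ray(c,u,v); return o+d*c['z_map'][int(v),int(u)]
def save(c,n): cv2.imwrite('pics/'+n,c['pixels'][:,:,::-1])
def reds(c):
    h=cv2.cvtColor(c['pixels'],cv2.COLOR_RGB2HSV)
    m=(((h[...,0]<7)|(h[...,0]>172))&(h[...,1]>160)&(h[...,2]>90)).astype(np.uint8)
    n,l,s,ce=cv2.connectedComponentsWithStats(m)
    return [(s[i].tolist(),ce[i].round(1).tolist()) for i in range(1,n) if s[i,4]>8]
E
python3 - <<'E'
from h import *
for n in('top','side'):
    c=camera(n); save(c,n+'0.png'); print(n,c['fx'],ray(c,280,210)[0].round(3))
    for s,ce in reds(c): print(s,ce,dep(c,*ce).round(3))
o=manip.get_obs();print(o['position'],o['ee_rot'],o['clock'],R.from_quat(o['ee_rot']).as_matrix().round(3))
E
```

```text
top 487.8587576452663 [ 0.215 -0.018  1.535]
[250, 153, 10, 18, 55] [254.7, 159.9] [0.666 0.097 0.08 ]
[314, 163, 18, 17, 239] [322.7, 171.0] [ 0.632 -0.112  0.14 ]
[312, 178, 13, 8, 20] [317.5, 182.8] [ 0.611 -0.103  0.081]
[472, 197, 57, 14, 540] [499.7, 203.6] [ 0.579 -0.632  0.154]
side 529.149923010663 [0.266 0.977 0.851]
[326, 74, 20, 22, 201] [335.1, 84.6] [ 0.581 -0.634  0.154]
[328, 101, 5, 15, 24] [331.0, 109.2] [ 0.572 -0.55   0.107]
[328, 125, 4, 6, 10] [330.2, 127.4] [ 0.57  -0.549  0.043]
[256, 163, 21, 20, 271] [266.2, 174.1] [ 0.64  -0.105  0.119]
[255, 189, 8, 9, 34] [257.7, 193.5] [ 0.66  -0.093  0.062]
[273, 189, 6, 7, 23] [276.0, 192.6] [ 0.614 -0.106  0.067]
[219, 226, 23, 12, 92] [228.2, 231.2] [0.664 0.099 0.082]
[ 0.2500655  -0.5725425   0.30321179] [ 9.78878207e-01  2.04443317e-01 -1.49553294e-04 -6.03087985e-04] 0.1 [[ 0.916  0.4   -0.001]
 [ 0.4   -0.916  0.001]
 [-0.    -0.001 -1.   ]]
```

View pics/top0.png

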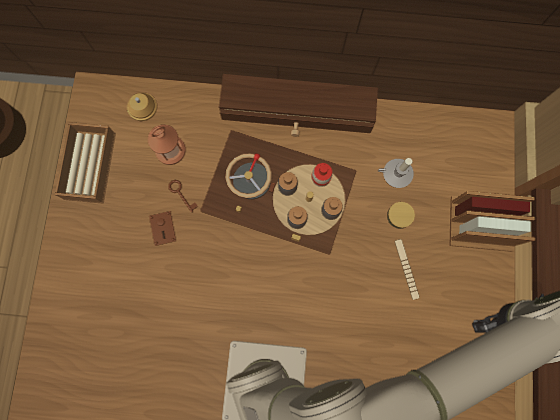

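View pics/side0.png

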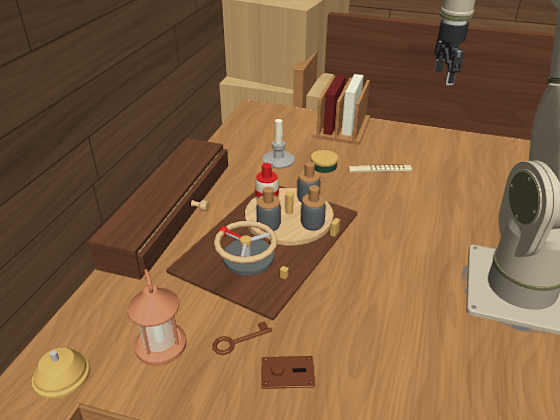

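The top view shows the handwheel hub at about (248,175), its mark at (238,208), the carousel axis at (309,198), the red knob at (322,171) and the front mark at (296,237). The red jar is at the back. The side view agrees. Next I'll measure from depth.

```bash
cat >> h.py <<'E'
def cloud(c):
    H,W=c['z_map'].shape; u,v=np.meshgrid(np.arange(W),np.arange(H))
    K=np.array([[c['fx'],0,c['cx']],[0,c['fy'],c['cy']],[0,0,1]])
    p=cv2.undistortPoints(np.stack([u,v],-1).reshape(-1,1,2).astype(float),K,np.array(c['distortion']))[:,0]
    E=np.array(c['extrinsics']);z=c['z_map'].reshape(-1,1)
    P=(np.hstack([p,np.ones((len(p),1))])*z-E[:3,3])@E[:3,:3]
    return P.reshape(H,W,3)
def circ(P):
    A=np.c_[2*P[:,:2],np.ones(len(P))];s=np.linalg.lstsq(A,(P[:,:2]**2).sum(1),rcond=None)[0]
    return s[:2],np.sqrt(s[2]+s[:2]@s[:2])
E
python3 - <<'E'
from h import *
c=camera('top');P=cloud(c)
def comps(m,mn=4):
    n,l,s,ce=cv2.connectedComponentsWithStats(m.astype(np.uint8))
    for i in range(1,n):
        if s[i,4]>=mn: print(s[i].tolist(),P[l==i].mean(0).round(4),onz(c,*ce[i],np.median(P[l==i][:,2]))[:2].round(4))
v,u=np.mgrid[:420,:560]
box=(u>200)&(u<360)&(v>130)&(v<255)
print('knob tops');comps(box&(P[...,2]>.132)&(P[...,2]<.15))
h=cv2.cvtColor(c['pixels'],cv2.COLOR_RGB2HSV)
print('marks')
for a,b in((238,208),(296,237)): print(h[b,a],P[b,a].round(3))
comps(box&(v>195)&(h[...,0]>18)&(h[...,0]<28)&(h[...,1]>120)&(h[...,2]>140)&(P[...,2]>.03)&(P[...,2]<.06))
hub0=dep(c,248,175);print('hub0',hub0)
d=np.linalg.norm(P[...,:2]-hub0[:2],axis=-1)
m=box&(d>.05)&(d<.085)&(P[...,2]>.068)&(P[...,2]<.09)
Q=P[m]
for _ in range(4):
    ctr,r=circ(Q);e=abs(np.linalg.norm(Q[:,:2]-ctr,axis=1)-r);Q=Q[e<.009]
print('rim',ctr,r,len(Q))
E
```

```text
knob tops
[319, 165, 9, 9, 59] [ 0.6398 -0.1129  0.1395] [ 0.6397 -0.1129]
[284, 174, 8, 9, 58] [ 0.6011 -0.01    0.1397] [ 0.6012 -0.01  ]
[330, 199, 9, 9, 63] [ 0.5377 -0.1519  0.1395] [ 0.5376 -0.1519]
[294, 209, 8, 9, 61] [ 0.4981 -0.0485  0.1395] [ 0.4981 -0.0485]
marks
[ 21 125 175] [0.516 0.136 0.043]
[ 21 128 173] [ 0.441 -0.053  0.048]
[236, 206, 5, 5, 16] [0.5168 0.1363 0.0393] [0.5169 0.1364]
[292, 234, 8, 6, 32] [ 0.4418 -0.0508  0.0524] [ 0.4417 -0.0508]
hub0 [0.61479641 0.11264837 0.08148679]
rim [0.61490432 0.11325207] 0.06447436929451589 576
```

```bash
cat >> h.py <<'E'
HUB=np.array([.6149,.1133]); AX=np.array([.5692,-.0808]); S0=-13.2
def delta(xy,z,yaw):
    "tool-axes shift mm and twist to TCP target (yaw of tool y, deg)"
    o=manip.get_obs();M=R.from_quat(o['ee_rot']).as_matrix()
    d=M.T@(np.r_[xy,z]-o['position'])*1e3
    y=np.degrees(np.arctan2(M[1,1],M[0,1]))
    t=(yaw-y+180)%360-180
    print('shift',d.round(1),'twist',round(-np.radians(t),3),'yaw',y.round(1),'pos',o['position'].round(4),'j7',round(o['joint_pos'][6],2),'t',o['clock'],'F',np.round(o['ft_force'],1),'grip',o['grip_width'],o['grasp_force'])
def pol(c,r,a): return c+r*np.array([np.cos(np.radians(a)),np.sin(np.radians(a))])
E
python3 -m creep '[[[35,-23,0],0],[[70,-47,0],0],[[105,-70,0],0],[[140,-94,0],0],[[172,-117,0],0]]' 0.41
python3 -m creep '[[[35,-23,0],0],[[70,-47,0],0],[[105,-70,0],0],[[140,-94,0],0],[[172,-117,0],0]]'
python3 -m creep '[[[35,-23,0],0],[[70,-47,0],0],[[105,-70,0],0],[[140,-94,0],-0.1],[[172,-117,0],-0.2]]'
python3 - <<'E'
from h import *
c=camera('side')
o=manip.get_obs();print(o['joint_pos'])
t=camera('top')
for s,ce in reds(t):
    if ce[0]<300: print(s,ce,dep(t,*ce).round(4))
delta(pol(HUB,.065,-55),.128,-55)
P=cloud(t);h=cv2.cvtColor(t['pixels'],cv2.COLOR_RGB2HSV)
E
```

```text
clock: 0.57
position: [0.3617, -0.3948, 0.3038]
ee_rot: [0.979, 0.204, -0.0, 0.0]
ft_force: [0.7, 0.7, 0.7]
grip_width: 0.41
grasp_force: 0.0
clock: 0.98
position: [0.4724, -0.2187, 0.3039]
ee_rot: [0.979, 0.204, 0.0, 0.0]
ft_force: [0.5, -1.2, 0.5]
grip_width: 0.413
grasp_force: 0.0
clock: 1.4
position: [0.5833, -0.0428, 0.3038]
ee_rot: [0.953, 0.303, 0.0, 0.0]
ft_force: [0.4, -1.7, -0.0]
grip_width: 0.412
grasp_force: 0.0
[ 0.41844447  0.29248074 -0.53117866  1.54596732  0.14579684  1.34208204
 -1.06476247]
[250, 153, 10, 18, 53] [254.6, 160.0] [0.6645 0.0973 0.0824]
shift [111.3 -38.  175.9] twist 0.015 yaw -54.2 pos [ 0.5842 -0.0367  0.3035] j7 -1.07 t 1.5 F [-0.5 -0.6 -0.5] grip 0.4127290041038827 0.0
```

```bash
python3 -m creep '[[[37,-13,0],0],[[74,-25,0],0],[[111,-38,0],0.01],[[111,-38,30],0.01],[[111,-38,60],0.01]]' >/dev/null
python3 -m creep '[[[0,0,30],0],[[0,0,60],0],[[0,0,85],0],[[0,0,85],0]]'
python3 - <<'E'
from h import *
delta(pol(HUB,.065,-55),.128,-55)
c=camera('side');save(c,'s1.png')
cv2.imwrite('pics/s1c.png',cv2.resize(c['pixels'][130:290,170:350,::-1],None,fx=3,fy=3))
E
```

```text
clock: 2.25
position: [0.6488, 0.0495, 0.1529]
ee_rot: [0.955, 0.296, -0.004, -0.001]
ft_force: [-0.2, -0.9, -1.3]
grip_width: 0.412
grasp_force: 0.0
shift [ 8.9 -6.7 24.8] twist -0.009 yaw -55.5 pos [0.6488 0.0495 0.1529] j7 -1.31 t 2.25 F [-0.2 -0.9 -1.3] grip 0.4123698418479187 0.0
```

View pics/s1c.png

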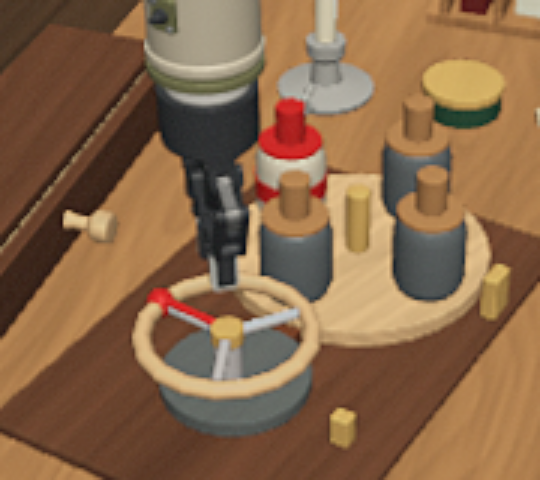

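The picture shows the fingers above the rim at crop (225,285), between the red spoke and the next one. The offset could be tracking lag, so I'll check whether it settles.

```bash
python3 -m creep '[[[0,0,0],0],[[0,0,0],0]]' >/dev/null
python3 - <<'E'
from h import *
delta(pol(HUB,.065,-55),.128,-55)
E
```

```text
shift [ 5.  -8.2 33.2] twist -0.009 yaw -55.5 pos [0.6526 0.0505 0.1612] j7 -1.31 t 2.4667 F [0.6 0.8 0.1] grip 0.4074410469550803 0.0
```

```bash
python3 -m creep '[[[0,0,0],0],[[0,0,0],0],[[0,0,0],0]]' >/dev/null
python3 - <<'E'
from h import *
delta(pol(HUB,.065,-55),.128,-55)
E
python3 -m creep '[[[3,-4,0],0],[[6,-8,0],0],[[6,-8,0],0]]' >/dev/null
python3 - <<'E'
from h import *
delta(pol(HUB,.065,-55),.128,-55)
E
```

```text
shift [ 5.6 -8.  32. ] twist -0.009 yaw -55.5 pos [0.652  0.0503 0.16  ] j7 -1.31 t 2.7167 F [-0.5 -0.9  0.2] grip 0.41128243288503585 0.0
shift [-1.   2.  31.1] twist -0.007 yaw -55.4 pos [0.6519 0.0622 0.1591] j7 -1.33 t 2.9667 F [0.3 1.1 0.5] grip 0.4105385203389501 0.0
```

```bash
python3 -m creep '[[[0,1,10],0],[[0,1,20],0],[[0,1,30],0],[[0,1,30],0]]' >/dev/null
python3 -m creep '[[[0,0,0],0],[[0,0,0],0],[[0,0,0],0],[[0,0,0],0],[[0,0,0],0]]' 0 40
python3 - <<'E'
from h import *
delta(pol(HUB,.065,-55),.128,-55)
E
```

```text
clock: 3.72
position: [0.6529, 0.0585, 0.1287]
ee_rot: [0.955, 0.296, 0.0, 0.0]
ft_force: [4.1, -2.7, -7.7]
grip_width: 0.158
grasp_force: 38.2
shift [ 0.3 -1.7  0.7] twist -0.01 yaw -55.6 pos [0.6529 0.0585 0.1287] j7 -1.33 t 3.7167 F [ 4.1 -2.7 -7.7] grip 0.15801991593682663 38.239126056432724
```

```bash
python3 -m creep '[[[7.1,-0.4,0],-0.11],[[14.2,-1.6,0],-0.22],[[21.1,-3.5,0],-0.33],[[27.7,-6.2,0],-0.44],[[34,-9.6,0],-0.55]]'
python3 - <<'E'
from h import *
delta(pol(HUB,.065,-55+31.5),.128,-55+31.5)
t=camera('top')
for s,ce in reds(t):
    if ce[0]<300: print(s,ce,dep(t,*ce).round(4))
E
```

```text
clock: 4.13
position: [0.6759, 0.0852, 0.1287]
ee_rot: [0.838, 0.546, -0.0, 0.001]
ft_force: [3.9, -4.1, -7.8]
grip_width: 0.156
grasp_force: 38.3
shift [ 1.5 -2.1  0.7] twist -0.005 yaw -23.8 pos [0.6759 0.0852 0.1287] j7 -0.86 t 4.1333 F [ 3.9 -4.1 -7.8] grip 0.1562509436028552 38.34736615419388
[243, 152, 5, 11, 30] [245.1, 156.2] [0.6739 0.128  0.0829]
```

```bash
python3 -m creep '[[[7.1,-0.4,0],-0.11],[[14.2,-1.6,0],-0.22],[[21.1,-3.5,0],-0.33],[[27.7,-6.2,0],-0.44],[[34,-9.6,0],-0.55]]' | grep force
python3 -m creep '[[[7.1,-0.4,0],-0.11],[[14.2,-1.6,0],-0.22],[[21.1,-3.5,0],-0.33],[[27.7,-6.2,0],-0.44],[[34,-9.6,0],-0.55]]' | grep force
python3 - <<'E'
from h import *
delta(pol(HUB,.065,-55+94.5),.128,-55+94.5)
E
python3 -m creep '[[[7.1,-0.4,0],-0.11],[[14.2,-1.6,0],-0.22],[[21.1,-3.5,0],-0.33],[[27.7,-6.2,0],-0.44],[[34,-9.6,0],-0.55]]' | grep force
python3 -m creep '[[[7.1,-0.4,0],-0.11],[[14.2,-1.6,0],-0.22],[[21.1,-3.5,0],-0.33],[[27.7,-6.2,0],-0.44],[[34,-9.6,0],-0.55]]' | grep force
python3 - <<'E'
from h import *
delta(pol(HUB,.065,-55+157.6),.128,-55+157.6)
t=camera('top');c=camera('side')
for s,ce in reds(t):
    if ce[0]<300: print(s,ce,dep(t,*ce).round(4))
for s,ce in reds(c): print(s,ce,dep(c,*ce).round(4))
E
```

```text
ft_force: [6.0, -2.7, -7.8]
grasp_force: 38.8
ft_force: [4.8, -3.9, -6.9]
grasp_force: 39.1
shift [ 2.5 -0.5  0.7] twist -0.004 yaw 39.3 pos [0.667  0.153  0.1287] j7 0.05 t 5.0167 F [ 4.8 -3.9 -6.9] grip 0.15855854546265655 39.06767964363098
ft_force: [3.9, -4.3, -7.1]
grasp_force: 39.2
ft_force: [7.7, -5.4, -9.4]
grasp_force: 39.1
shift [1.9 2.5 0.7] twist -0.006 yaw 102.3 pos [0.6031 0.1747 0.1287] j7 0.98 t 5.85 F [ 7.7 -5.4 -9.4] grip 0.1598519333959837 39.05234903097153
[230, 189, 4, 5, 11] [231.4, 191.3] [0.5596 0.1583 0.0767]
[259, 163, 18, 20, 258] [266.8, 173.9] [ 0.6372 -0.1024  0.1216]
[273, 189, 6, 7, 23] [276.0, 192.6] [ 0.6137 -0.1058  0.0665]
[249, 242, 18, 19, 94] [259.1, 252.6] [0.5696 0.1527 0.0859]
```

```bash
python3 -m creep '[[[7.1,-0.4,0],-0.11],[[14.2,-1.6,0],-0.22],[[21.1,-3.5,0],-0.33],[[28.9,-6.8,0],-0.46],[[28.9,-6.8,0],-0.46]]' | grep force
python3 -m creep '[[[0,0,0],0],[[0,0,0],0],[[0,0,0],0]]' 0.41 |grep force
python3 -m creep '[[[0,0,-30],0],[[0,0,-60],0],[[0,0,-90],0],[[0,0,-120],0]]'
python3 - <<'E'
from h import *
delta(pol(HUB,.065,-55+157.6),.128,-55+157.6)
t=camera('top');c=camera('side');save(t,'t2.png')
cv2.imwrite('pics/t2c.png',cv2.resize(t['pixels'][120:260,190:370,::-1],None,fx=4,fy=4))
cv2.imwrite('pics/s2c.png',cv2.resize(c['pixels'][130:290,170:350,::-1],None,fx=3,fy=3))
for k in(t,c):
  for s,ce in reds(k): print(s,ce,dep(k,*ce).round(4),onz(k,*ce,.078)[:2])
E
```

```text
ft_force: [8.1, -4.5, -9.4]
grasp_force: 40.9
ft_force: [-0.1, -0.3, -0.5]
grasp_force: 0.0
clock: 6.95
position: [0.5749, 0.1648, 0.2507]
ee_rot: [-0.329, 0.944, 0.0, 0.0]
ft_force: [0.9, -0.4, 0.5]
grip_width: 0.409
grasp_force: 0.0
shift [-27.7  -6.7 122.7] twist 0.451 yaw 128.4 pos [0.5749 0.1648 0.2507] j7 1.47 t 6.95 F [ 0.9 -0.4  0.5] grip 0.4093297046963072 0.0
[314, 163, 18, 17, 239] [322.7, 171.0] [ 0.6329 -0.1124  0.1368] [ 0.65051365 -0.11634948]
[312, 178, 13, 8, 20] [317.5, 182.8] [ 0.6122 -0.1034  0.0744] [ 0.61126426 -0.10322912]
[473, 197, 52, 14, 299] [490.7, 203.3] [ 0.5767 -0.6049  0.1556] [ 0.59705585 -0.63790391]
[324, 74, 21, 59, 402] [331.9, 99.2] [ 0.571  -0.5486  0.1416] [ 0.59838692 -0.68538696]
[263, 168, 14, 15, 126] [269.8, 176.4] [ 0.6308 -0.1069  0.1125] [ 0.64781555 -0.15757468]
[273, 189, 6, 7, 23] [276.0, 192.6] [ 0.6138 -0.1059  0.0664] [ 0.60861295 -0.08982388]
[250, 240, 26, 15, 108] [265.3, 246.2] [0.5651 0.1241 0.0822] [0.56669646 0.11938857]
```

View pics/t2c.png

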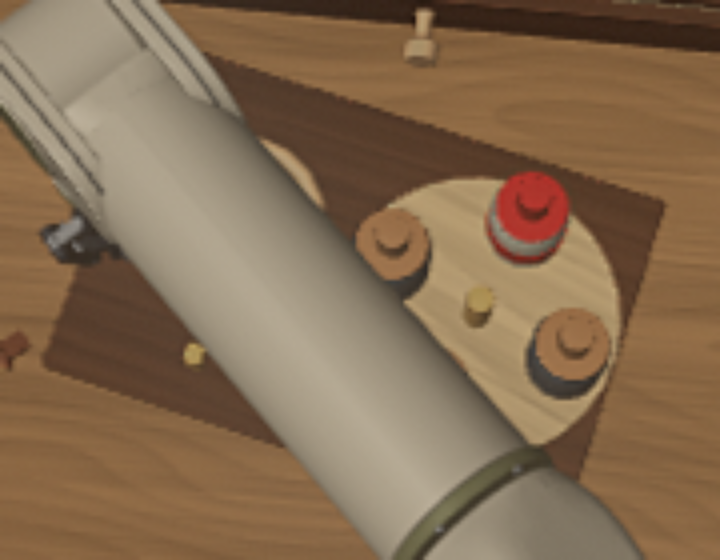

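View pics/s2c.png

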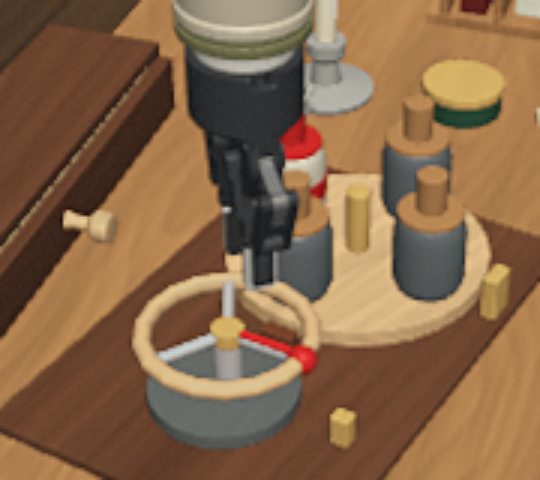

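The hand is clear of the wheel, and in the side view the red ball is at crop (301,358), close to the brass mark at (343,428). The top view of the wheel is blocked by the forearm. I'll move on towards the red knob and measure the wheel from there.

Run:
```python
from h import *
delta(pol(AX,.078,-24.45),.250,65.5)
```

```text
shift [ 123.5 -258.3    3.9] twist 1.099 yaw 128.4 pos [0.5763 0.166  0.2541] j7 1.47 t 7.05 F [ 0.8 -0.2 -0.6] grip 0.40936388133504586 0.0
```

```bash
python3 -m creep '[[[12,-26,0],0.11],[[25,-52,0],0.22],[[37,-78,0],0.33],[[50,-104,0],0.44],[[62,-129,0],0.55]]' 0.7 | grep posit
python3 - <<'E'
from h import *
delta(pol(AX,.078,-24.45),.250,65.5)
E
```

```text
position: [0.6069, 0.0233, 0.2488]
shift [ -17.5 -139.3   -1.2] twist 0.543 yaw 96.6 pos [0.6069 0.0233 0.2488] j7 1.2 t 7.4667 F [ 0.2  0.2 -0.2] grip 0.6989368041403138 0.0
```

```bash
python3 -m creep '[[[-4,-28,0],0.11],[[-7,-56,0],0.22],[[-11,-84,0],0.33],[[-14,-112,0],0.44],[[-18,-139,0],0.54]]' | grep posit
python3 -m creep '[[[0,0,0],0],[[0,0,0],0]]' | grep posit
python3 - <<'E'
from h import *
delta(pol(AX,.078,-24.45),.180,65.5)
t=camera('top');c=camera('side')
cv2.imwrite('pics/t3c.png',cv2.resize(t['pixels'][120:260,190:370,::-1],None,fx=4,fy=4))
for k in(t,c):
  h=cv2.cvtColor(k['pixels'],cv2.COLOR_RGB2HSV)
  for s,ce in reds(k):
    p=onz(k,*ce,.074)[:2]
    if np.linalg.norm(p-HUB)<.09: q=p-HUB;print(s,ce,dep(k,*ce).round(4),p,np.degrees(np.arctan2(q[1],q[0])),np.linalg.norm(q))
P=cloud(c);h=cv2.cvtColor(c['pixels'],cv2.COLOR_RGB2HSV)
m=((h[...,0]<7)|(h[...,0]>172))&(h[...,1]>150)&(h[...,2]>80)
v,u=np.nonzero(m&(np.linalg.norm(P[...,:2]-HUB,axis=-1)<.09)); 
q=np.array([onz(c,a,b,.074)[:2]-HUB for a,b in zip(u,v)]);r=np.linalg.norm(q,axis=1)
print(np.c_[r*1e3,np.degrees(np.arctan2(q[:,1],q[:,0]))][np.argsort(r)][::6].round(0).tolist())
E
```

```text
position: [0.6415, -0.1125, 0.2488]
position: [0.6414, -0.1128, 0.2484]
shift [ 1.  -0.8 68.4] twist 0.005 yaw 65.8 pos [ 0.6414 -0.1128  0.2484] j7 0.92 t 8.05 F [0.5 0.8 0.2] grip 0.7015552794098786 0.0
[239, 179, 9, 20, 60] [243.1, 190.7] [0.564  0.1224 0.0805] [0.56552352 0.12298036] 168.90773146465472 0.050316457638895674
[250, 240, 26, 15, 109] [265.2, 246.2] [0.5649 0.1253 0.0833] [0.56846763 0.11501742] 177.88173423145804 0.04646412285318402
[[9.0, -146.0], [15.0, -137.0], [20.0, -165.0], [25.0, -165.0], [29.0, -164.0], [34.0, -170.0], [39.0, -174.0], [44.0, 178.0], [48.0, 179.0], [51.0, -175.0], [54.0, -178.0], [57.0, 175.0], [60.0, 173.0], [63.0, 177.0], [65.0, 168.0], [67.0, 169.0], [69.0, 179.0], [71.0, 171.0]]
```

View pics/t3c.png

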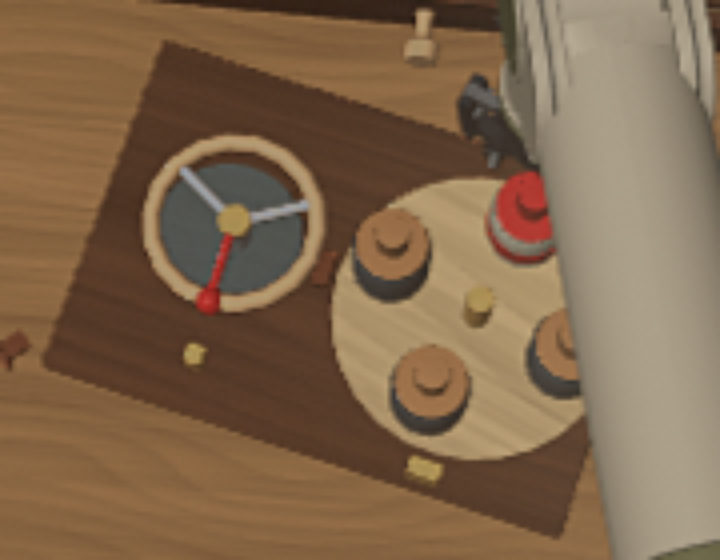

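The top view shows the ball at crop (208,301), the hub at (233,220) and the wheel's mark at (194,353), close to in line. Before moving on I'll compute the exact angle.

Run:
```python
from h import *
t=camera('top');P=cloud(t);h=cv2.cvtColor(t['pixels'],cv2.COLOR_RGB2HSV)
m=((h[...,0]<8)|(h[...,0]>170))&(h[...,1]>140)&(h[...,2]>80)
v,u=np.nonzero(m)
q=np.array([onz(t,a,b,.076)[:2]-HUB for a,b in zip(u,v)]);r=np.linalg.norm(q,axis=1)
for lo,hi in((.02,.055),(.055,.08),(.02,.08)):
    k=q[(r>lo)&(r<hi)];w=k.mean(0);print(len(k),w,np.degrees(np.arctan2(w[1],w[0])))
v2,u2=np.mgrid[:420,:560]
d=np.linalg.norm(P[...,:2]-HUB,axis=-1)
Q=P[(d>.05)&(d<.085)&(P[...,2]>.068)&(P[...,2]<.09)&(u2<290)];print(circ(Q))
for s in((u2<260)&(v2>195)&(P[...,2]>.033)&(P[...,2]<.05)&(h[...,0]>18)&(h[...,0]<28)&(h[...,1]>110)&(h[...,2]>120),):
    n,l,st,ce=cv2.connectedComponentsWithStats(s.astype(np.uint8))
    for i in range(1,n):
        if st[i,4]>5: p=onz(t,*ce[i],.038)[:2]-HUB;print(ce[i],p,np.degrees(np.arctan2(p[1],p[0])))
```

```text
24 [-0.03827071  0.00770652] 168.6146924704808
34 [-0.06427182  0.01248532] 169.0067532336185
58 [-0.05351274  0.01050788] 168.89061940097886
(array([0.61451043, 0.11312262]), np.float64(0.06437086503389632))
[238.05882353 207.88235294] [-0.0973903   0.02283487] 166.80436003758624
```

The wheel reads 168.9° against 166.8° for the mark, which is lined up to within the measurement error. Now I'll grasp the red knob.

```bash
python3 -m creep '[[[1,-1,20],0],[[1,-1,40],0],[[1,-1,56],0],[[1,-1,66],0],[[1,-1,66],0]]' | grep -E "posit|force"
python3 -m creep '[[[0,0,0],0],[[0,0,0],0],[[0,0,0],0],[[0,0,0],0],[[0,0,0],0]]' 0 40 | grep -E "grip|force"
python3 - <<'E'
from h import *
delta(pol(AX,.078,-24.45),.182,65.5)
E
```

```text
position: [0.6391, -0.1109, 0.1808]
ft_force: [-0.8, -0.0, 0.4]
grasp_force: 0.0
ft_force: [-0.9, 0.4, 6.7]
grip_width: 0.289
grasp_force: 39.4
shift [-0.1 -1.4  2.4] twist 0.008 yaw 66.0 pos [ 0.6407 -0.1118  0.1844] j7 0.89 t 9.0333 F [-0.9  0.4  6.7] grip 0.2892071538184186 39.35264468193054
```

```bash
python3 -m creep '[[[0.5,-8.6,-1],0.11],[[1.9,-17,-2],0.22],[[4.2,-25.3,-2],0.33],[[7.4,-33.2,-2],0.44],[[11.5,-40.8,-2],0.55]]' | grep -E "posit|force"
python3 - <<'E'
from h import *
delta(pol(AX,.078,-24.45-31.5),.184,65.5-31.5)
E
```

```text
position: [0.6137, -0.1445, 0.1846]
ft_force: [10.3, 2.4, -12.0]
grasp_force: 41.2
shift [-0.3 -1.2  0.6] twist 0.002 yaw 34.1 pos [ 0.6137 -0.1445  0.1846] j7 0.44 t 9.45 F [ 10.3   2.4 -12. ] grip 0.29115435942979434 41.15316152572632
```

```bash
python3 -m creep '[[[0.5,-8.6,0],0.11],[[1.9,-17,0],0.22],[[4.2,-25.3,0],0.33],[[7.4,-33.2,0],0.44],[[11.5,-40.8,0],0.55]]' | grep -E "posit|force"
python3 -m creep '[[[0.5,-8.6,0],0.11],[[1.9,-17,0],0.22],[[4.2,-25.3,0],0.33],[[7.4,-33.2,0],0.44],[[11.5,-40.8,0],0.55]]' | grep -E "posit|force"
python3 - <<'E'
from h import *
delta(pol(AX,.078,-24.45-94.5),.184,65.5-94.5)
E
python3 -m creep '[[[0.5,-8.6,0],0.11],[[1.9,-17,0],0.22],[[4.2,-25.3,0],0.33],[[7.4,-33.2,0],0.44],[[11.5,-40.8,0],0.55]]' | grep -E "posit|force"
python3 -m creep '[[[0.5,-8.6,0],0.11],[[1.9,-17,0],0.22],[[4.2,-25.3,0],0.33],[[7.4,-33.2,0],0.44],[[11.5,-40.8,0],0.55]]' | grep -E "posit|force"
python3 - <<'E'
from h import *
delta(pol(AX,.078,166.8),.184,-103.2)
E
```

```text
position: [0.5733, -0.1577, 0.1846]
ft_force: [11.3, 3.4, -13.3]
grasp_force: 41.1
position: [0.532, -0.1468, 0.1846]
ft_force: [10.9, 8.0, -13.2]
grasp_force: 40.9
shift [-2.2  0.6  0.6] twist 0.003 yaw -28.8 pos [ 0.532  -0.1468  0.1846] j7 -0.51 t 10.2833 F [ 10.9   8.  -13.2] grip 0.28940386899198783 40.881521701812744
position: [0.5035, -0.1159, 0.1847]
ft_force: [26.9, 8.8, -28.8]
grasp_force: 40.8
position: [0.4945, -0.077, 0.1853]
ft_force: [34.7, -2.2, -32.8]
grasp_force: 41.0
shift [ -1.7 -14.    1.3] twist 0.198 yaw -91.8 pos [ 0.4945 -0.077   0.1853] j7 -1.65 t 11.1167 F [ 34.7  -2.2 -32.8] grip 0.2849594702475815 40.99607169628143
```

```bash
python3 -m creep '[[[2,-7,1],0.1],[[3.5,-14,2],0.198],[[3.5,-14,2],0.198],[[3.5,-14,2],0.198]]' | grep -E "posit|force"
python3 - <<'E'
from h import *
delta(pol(AX,.078,166.8),.184,-103.2)
t=camera('top');c=camera('side')
P=cloud(t);v,u=np.mgrid[:420,:560]
n,l,s,ce=cv2.connectedComponentsWithStats(((u>260)&(u<350)&(v>150)&(v<235)&(P[...,2]>.134)&(P[...,2]<.143)).astype(np.uint8))
for i in range(1,n):
    if s[i,4]>25:
        q=onz(t,*ce[i],.14)[:2]-AX;print(s[i].tolist(),np.linalg.norm(q).round(4),np.degrees(np.arctan2(q[1],q[0])).round(2))
cv2.imwrite('pics/s4c.png',cv2.resize(c['pixels'][130:290,170:370,::-1],None,fx=3,fy=3))
cv2.imwrite('pics/t4c.png',cv2.resize(t['pixels'][120:260,190:370,::-1],None,fx=4,fy=4))
E
```

```text
position: [0.4973, -0.0628, 0.1851]
ft_force: [8.1, 3.2, 4.5]
grasp_force: 44.9
shift [-3.9  1.1  1.1] twist 0.006 yaw -102.9 pos [ 0.4973 -0.0628  0.1851] j7 -1.87 t 11.45 F [8.1 3.2 4.5] grip 0.2938019288086428 44.908499121665955
[316, 163, 8, 6, 29] 0.0808 -12.92
[282, 178, 5, 8, 30] 0.0819 75.97
[333, 196, 7, 9, 48] 0.0793 -105.67
```

View pics/t4c.png

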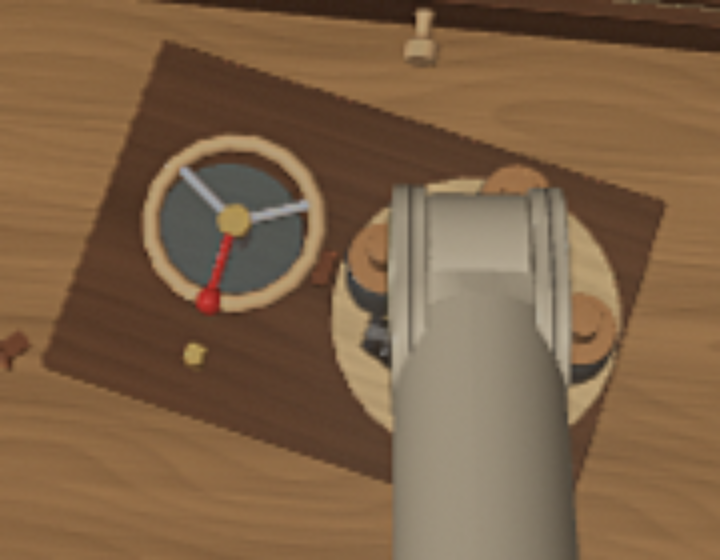

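View pics/s4c.png

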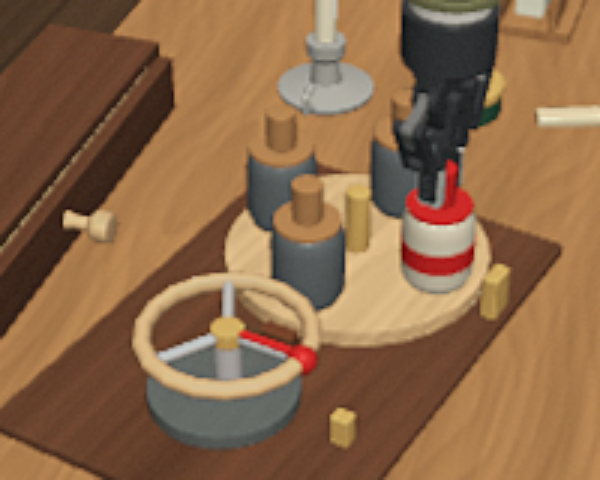

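Both views show the red jar gripped at the front behind the brass mark, with the bystanders where they were. The knobs and the TCP both read about 1° past the front, so I'll nudge it back slightly.

```bash
python3 -m creep '[[[0.5,1.3,-0.5],-0.015],[[0.5,1.3,-0.5],-0.015],[[0.5,1.3,-0.5],-0.015],[[0.5,1.3,-0.5],-0.015]]' | grep -E "posit|force"
python3 - <<'E'
from h import *
delta(pol(AX,.078,166.8),.184,-103.2)
c=camera('side')
P=cloud(c);h=cv2.cvtColor(c['pixels'],cv2.COLOR_RGB2HSV)
m=((h[...,0]<7)|(h[...,0]>172))&(h[...,1]>150)&(h[...,2]>80)&(np.linalg.norm(P[...,:2]-AX,axis=-1)<.13)
# jar red band surface points: fit circle
Q=P[m&(P[...,2]>.03)&(P[...,2]<.09)];print(len(Q),Q.mean(0))
ctr,r=circ(Q);q=ctr-AX;print(ctr,r,np.degrees(np.arctan2(q[1],q[0])))
E
```

```text
position: [0.497, -0.0643, 0.1851]
ft_force: [8.2, 3.6, 1.9]
grasp_force: 44.6
shift [-3.9 -0.5  1.1] twist 0.021 yaw -102.0 pos [ 0.497  -0.0643  0.1851] j7 -1.86 t 11.8833 F [8.2 3.6 1.9] grip 0.29055845461355156 44.59258496761322
139 [ 0.4916127  -0.04041115  0.06393094]
[ 0.4980473  -0.06998995] 0.03602219274969144 171.36125923835255
```

```bash
python3 -c "
from workcell import manip
print(manip.hand_in())"
```

```text
the job is handed in; nothing more can be done
None
```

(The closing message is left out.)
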